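Fish the stirring paddle out of the warming station

ROBOT

A 6-joint arm with a two-finger parallel gripper is mounted at the origin on the work surface. World frame = base frame: x ahead of the robot, y to its left, z up, the work surface at z = 0. Lengths are in mm, angles in rad, forces in N, time in s.
With the tool pointing down it reaches from about 275 to 825 mm from the base axis. Payload 5.2 kg.
Tool frame: the origin (TCP) lies between the finger pads; the fingertips stand ahead of it and the grasp point (between the pads) is the TCP (ctrl.tip_extent is the z of the fingertips in the tool frame, in mm); z points along the fingers, y is the direction in which the jaws open and shut (so a half turn about z gives the same grasp; the last joint's range is limited). The gripper opens to 93 mm and grips with 3 to 60 N. Pads are 15 mm wide; open, the fingers measure 128 mm over their backs; the gripper's body (75 mm by 188 mm) begins 65 mm behind the grasp point.
Start: joints at [-0.203, 0.259, 1.535, -0, 1.348, -0.203], TCP at [550.005, 0.023, 237.653] pointing down, gripper open.
Joint ranges: [-3.14, 3.14], [-0.91, 2.08], [0.19, 2.58], [-1.22, 4.36], [0.22, 2.71], [-3.12, 3.12]. Speed limits (rad/s): [2.57, 2.57, 3.14, 3.14, 3.14, 3.14].

INTERFACE

Orientations are given as a rotation vector (axis times angle).
In Python, from cell import ctrl gives the robot as it stands. The module is installed in compiled form; this text tells all that it offers.
- The arm moves only by the tool apply_moves, never from a script. Its argument "deltas" is one flat list of numbers, 5 for each row, row after row: the gripper command: -1 is fully open, 1 is shut, values between are in proportion, then the shift along the tool's x, y, z in cm, then the turn about the tool's z in degrees. A call has 1 to 12 rows; each row is the pose to reach, as a shift and turn from the pose measured when the call began, along the tool's axes at that moment; what a row does not reach only later rows make up. A row lasts 1/10 s, in which the tool goes at most 50 mm and 8.59 degrees, less where a joint would pass 70% of its speed; a pose out of reach is approached as far as the arm can. A call with a gripper value outside its range is refused whole. The fingers move at their own pace and stop on an object; "squeeze" is the grip in N (left out, the last holds). Time passes only in rows, so rows that repeat a pose let the fingers close. It gives the time, the measured TCP pose, the force and the opening at its end, in the units of the state.
- ctrl.observe(): the state, without advancing time (a new reading comes with each control period).
- ctrl.capture(name): name is "scene" or "side" or "wrist"; returns a dict with "img" (420x560x3 uint8, red, green, blue), "fx", "fy", "cx", "cy" (pixels), "origin" and "rotation" of the camera in the world; the wrist camera has in their place "T_tool_cam" (4x4, takes a point from camera to tool coordinates, whose origin is the TCP and whose axes are the flange's). Camera axes: x right, y up, looking along -z (the intrinsics and any distortion apply to the point x, -y, -z); pixel columns grow to the right and rows downward; lengths in mm; the calibration is good to about 2 mm. A picture is of the moment at which its call begins: read the wrist's pose just before it. There is no depth.
- ctrl.close_job(): hands the job in, once; it reports no verdict.
The state is a dict: "t": time; "joint_positions": joint angles; "joint_vel": joint speeds; "joint_efforts": joint torques, N m; "ee_pos": TCP position; "eef_rot": TCP orientation; "contact_force": force on the tool from outside, world axes, zero at the start; "ft_torque": the same for the moment, N m; "opening": finger opening in mm.
Only numpy, scipy, OpenCV 4.12 (cv2) and the standard library are available. Lean on these libraries where they do the work, as an engineer would, in place of code of your own. Each camera call takes 0.05 s, during which the arm holds its last target. There are 200 camera calls.

TASK

The saucepan's handle is in the way of the opening in the warming station: take hold of the pan or push it, and slide it sideways, without lifting or tipping it, until it sits centred on the empty ring mark, and let go of it. Then take the long wooden stirring paddle by its handle through the opening, tilt it so that it comes out diagonally (handle end first; it is too long to come out level) and finish while still holding it in the air, all of it at least 50 mm above the station's top and touching nothing but the gripper. Leave the pitcher, the jars and the wax tealights where they are.

Things in the scene. Friction and masses are not known exactly. Their poses are not given: they have to be found in the camera images.
- station: Fixed stainless warming station, a box 325 mm deep (its x), 580 mm long (its y), 100 mm high; origin at the centre of its underside on the table, x pointing away from the robot. Flat top at 100 mm; over the well the top is a cover 8 mm thick (heights 92 to 100 mm) with one opening. A flush ring mark at x +87.5 mm, y 0 is where the saucepan starts.
- opening (a point): Centre of the opening, at the height of the station's top (100 mm); axes as the station's. The opening is 140 mm along x (about +-70 mm) and 130 mm along y (+-65 mm).
- well (a point): Centre of the floor (20 mm above the table) of the long well under the front part of the station's top; axes as the station's. The well is 147 mm along x and 480 mm along y (+-240), 72 mm high below the cover. Two ribs 8 mm thick, tops 44 mm above the table, cross it at y = +30 and +115 mm; the paddle lies on them.
- target_mark: The empty ring mark (136 mm across, dark ring, flush) on the rear part of the station's top, to which the saucepan has to go: 190 mm to the left or to the right of the saucepan's first mark. Origin at its centre, on the top.
- pot: Loose aluminium saucepan, 0.3 to 0.65 kg, outer radius 56 mm at the base, 60 mm at the rim, 80 mm high, wall 3 mm; origin at the centre of its underside. Its straight black handle points along its own -x, from 60 to 207 mm from the pan's axis, 18 mm wide, 14 mm thick, centre 60 mm above the underside. It starts with the handle towards the robot, over the opening.
- paddle: Loose wooden stirring paddle, 70 to 120 g, 250 mm long, lying level on the ribs about along the station's y. Origin midway along it, on its underside; x points to the blade end. Handle: x -125 to +35 mm, 20 mm wide, 14 mm thick. Blade: x +33 to +125, 36 mm wide, 8 mm thick, flush below. Handle end 40 to 55 mm beyond the opening's centre, inside the opening; blade hidden under the cover on the +y side.
- butt (a point): Centre of the paddle's handle end face (x -125, z 7 mm in the paddle's frame).
- blade_end (a point): Centre of the paddle's blade end face (x +125, z 4 mm in the paddle's frame).
- pitcher: Bystander: steel pouring pitcher 110 mm high, radius 45 mm, small loop handle, on the rear part of the station's top on the side opposite to the empty mark. Origin at the centre of its underside.
- tealight_a: Bystander: orange wax tealight, 48 mm across, 18 mm high, on the station's front left corner. Origin: centre of underside.
- tealight_b: Bystander: the same kind of tealight on the station's front right corner.
- tealight_c: Bystander: the same kind of tealight on the table, right of the station.
- jar_a: Bystander: amber glass jar with brass lid, 72 mm across, 85 mm high, on the table left of the station. Origin: centre of underside.
- jar_b: Bystander: the same kind of jar on the table, right of the station.

How it is judged (in metres and radians):
On the way, in this order (a step that is already met when the one before it is completed fails the run):
1. the saucepan stands on the empty ring mark, let go (horizontal distance between pot and target_mark below 0.022 m and height (world z) of pot below 0.105 m and linear speed of pot below 0.03 m/s and contact force between the fingers and pot below 0.2 N), for 0.2 s.
2. the paddle, gripped, is tilted diagonally through the opening: handle end above the station's top, blade end still below the cover (height (world z) of butt above 0.115 m and height (world z) of blade_end below 0.085 m and contact force between the fingers and paddle above 0.5 N), for 0.1 s.
At the end, for the whole second after the job is handed in: The saucepan stands on the new ring mark (centre within 22 mm), not lifted and not touched by the fingers; the paddle is held still in the gripper with both ends at least 50 mm above the station's top, touching nothing else; bystanders within 30 mm of where they were (all of step 1 and height (world z) of each of butt, blade_end above 0.15 m and linear speed of paddle below 0.05 m/s and contact force between the fingers and paddle above 0.5 N and contact force between paddle and station below 0.05 N and contact force between paddle and pot below 0.05 N and contact force between paddle and pitcher below 0.05 N and contact force between paddle and tealight_a below 0.05 N and contact force between paddle and tealight_b below 0.05 N and contact force between paddle and tealight_c below 0.05 N and contact force between paddle and jar_a below 0.05 N and contact force between paddle and jar_b below 0.05 N); the arm keeps its last pose, push and grip.
It fails at once if the saucepan is lifted (8 mm or more) (height (world z) of pot above 0.108 m).
It fails at once if the saucepan is tipped (angle between pot's own z axis and vertical above 0.2 rad).
It fails at once if a bystander is disturbed (30 mm or tipped over) (distance of any of pitcher, tealight_a, tealight_b, tealight_c, jar_a, jar_b from where it was at the start of the episode above 0.03 m or angle between any of pitcher, tealight_a, tealight_b, tealight_c, jar_a, jar_b's own z axis and vertical above 0.5 rad).
It also fails if it takes over 64 s, if anything falls off the work surface, if the arm or the gripper's body presses on something with over 40 N, if the wrist force passes 120 N, or if a joint passes its speed limit or range.

## Working session

There is one attempt and no reset: what is moved stays moved. The work goes in short steps, Python scripts to look and compute and a tool call to move; the robot and the scene stay as the last step left them, time stands still between calls to the robot, and variables do not carry over. Pictures are saved under pics/ and viewed, about 8 in all and at most 12, crops included, and the job is handed in when it is done.

Besides the shell and the picture viewer there is one more tool, called by a JSON object that holds its "name" and its "arguments". apply_moves: Moves the arm, as the interface text tells. Its arguments: {"type":"object","properties":{"deltas":{"type":"array"},"squeeze":{"type":"number"}},"required":["deltas"]}

```bash
mkdir -p pics; cat > h.py <<'E'
import numpy as np, cv2
from scipy.spatial.transform import Rotation as R
from cell import ctrl
def cap(n,f=None):
    s=ctrl.observe(); c=ctrl.capture(n)
    if n=="wrist":
        T=np.array(c["T_tool_cam"]); Rt=R.from_rotvec(s["eef_rot"]).as_matrix()
        c["rotation"]=Rt@T[:3,:3]; c["origin"]=Rt@T[:3,3]+np.array(s["ee_pos"])
    c["rotation"]=np.array(c["rotation"]);c["origin"]=np.array(c["origin"])
    if f: cv2.imwrite("pics/"+f,cv2.cvtColor(c["img"],cv2.COLOR_RGB2BGR))
    return c
def ray(c,u,v,z):
    d=c["rotation"]@np.array([(u-c["cx"])/c["fx"],-(v-c["cy"])/c["fy"],-1])
    o=c["origin"]; return o+d*(z-o[2])/d[2]
def proj(c,p):
    q=c["rotation"].T@(np.array(p)-c["origin"]); return c["cx"]+c["fx"]*q[0]/-q[2], c["cy"]-c["fy"]*q[1]/-q[2]
E
python3 - <<'E'
from h import *
s=ctrl.observe(); print({k:np.round(v,3) for k,v in s.items()}, ctrl.tip_extent)
print(np.round(R.from_rotvec(s["eef_rot"]).as_matrix(),2))
for n in("scene","side","wrist"):
    c=cap(n,n+"0.png"); print(n,c["origin"].round(0),c["rotation"].round(2).tolist(),c["fx"],[k for k in c])
a=[cv2.imread(f"pics/{n}0.png") for n in("scene","side")]
cv2.imwrite("pics/ab.png",cv2.resize(np.vstack(a),None,fx=.7,fy=.7))
E
```

```text
{'t': np.float64(0.0), 'joint_positions': array([-0.203,  0.259,  1.536,  0.   ,  1.348, -0.203]), 'joint_vel': array([ 0.001,  0.001, -0.002, -0.   ,  0.001,  0.   ]), 'joint_efforts': array([ 0.000e+00, -4.373e+01, -2.840e+01,  7.200e-02,  4.100e-02,
       -0.000e+00]), 'ee_pos': array([5.49505e+02, 1.45000e-01, 2.36831e+02]), 'eef_rot': array([-2.22e+00, -2.22e+00,  2.00e-03]), 'contact_force': array([0.752, 0.484, 0.264]), 'ft_torque': array([-0.026, -0.013,  0.01 ]), 'opening': np.float64(93.079)} 19.0
[[-0.  1. -0.]
 [ 1.  0.  0.]
 [ 0. -0. -1.]]
scene [1241.  463. 1100.] [0.39, 0.72, 2.0] 464.26263766753505 ['img', 'fx', 'fy', 'cx', 'cy', 'origin', 'rotation']
side [ 225. -657.  968.] [0.7, -0.16, -0.39] 437.5791379560067 ['img', 'fx', 'fy', 'cx', 'cy', 'origin', 'rotation']
wrist [550.  74. 385.] [[1.0, -0.0, 0.0], [-0.0, 0.96, 0.27], [-0.0, -0.27, 0.96]] 370.9009552130804 ['img', 'fx', 'fy', 'cx', 'cy', 'T_tool_cam', 'rotation', 'origin']
```

View pics/scene0.png

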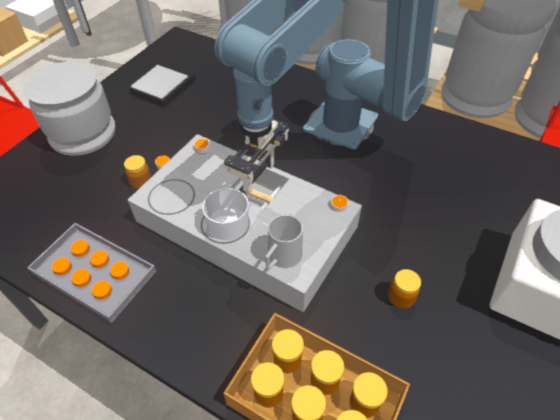

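View pics/side0.png

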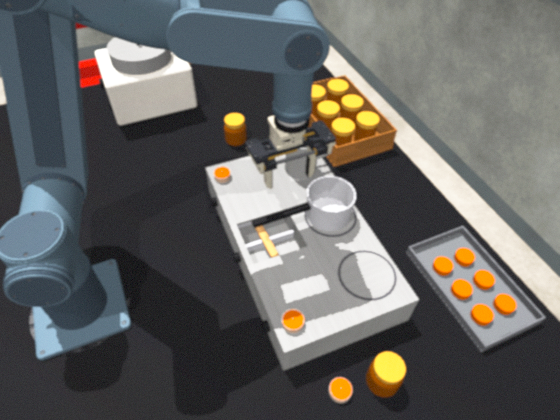

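The empty mark is on the robot's right (-y): side view ring at about (367,275), scene view (171,196). The pan is at side (331,200), and the paddle's orange handle shows at side (267,240).

```bash
sed -i 's/    c\["rotation"\]=np.array(c\["rotation"\])/    c["rotation"]=np.array(c["rotation"])\n    if c["rotation"].ndim==1: c["rotation"]=R.from_rotvec(c["rotation"]).as_matrix()\n    /; s/^    ;c\["origin/    c["origin/' h.py
python3 - <<'E'
from h import *
S={}
for n in("scene","side"):
    c=cap(n); S[n]=c; g=cv2.cvtColor(c["img"],cv2.COLOR_RGB2HSV)
    m=cv2.inRange(g,(5,120,150),(25,255,255))
    _,_,st,ce=cv2.connectedComponentsWithStats(m)
    for s,p in zip(st[1:],ce[1:]):
        if s[4]>25: print(n,s.tolist(),p.round(0),"z118",ray(c,*p,118)[:2].round(0),"z18",ray(c,*p,18)[:2].round(0),"z58",ray(c,*p,58)[:2].round(0))
    # station mark guesses
c=S["side"]
for u,v in((340,275),(396,275),(367,251),(367,300),(271,165+35)): print((u,v),ray(c,u,v,100)[:2].round(0))
E
```

```text
Traceback (most recent call last):
  File "h.py", line 11
    ;c["origin"]=np.array(c["origin"])
    ^
SyntaxError: invalid syntax
```

View pics/wrist0.png

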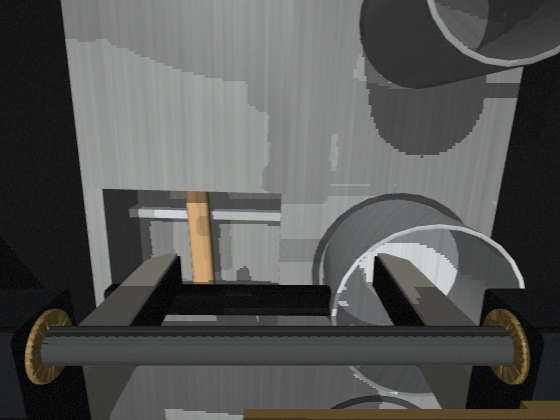

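The wrist view (right = +x, up = +y) shows the opening from u 105 to 281 with its top edge at v≈190. The paddle is at u≈200, the pan handle at v≈300 and the pan rim around (430,310).

```bash
sed -i 's/^    ;c/    c/' h.py
python3 - <<'E'
from h import *
S={}
for n in("scene","side"):
    c=cap(n); S[n]=c; g=cv2.cvtColor(c["img"],cv2.COLOR_RGB2HSV)
    m=cv2.inRange(g,(5,120,150),(25,255,255))
    _,_,st,ce=cv2.connectedComponentsWithStats(m)
    for s,p in zip(st[1:],ce[1:]):
        if s[4]>25: print(n,s.tolist(),p.round(0),"z118",ray(c,*p,118)[:2].round(0),"z18",ray(c,*p,18)[:2].round(0),"z58",ray(c,*p,58)[:2].round(0))
c=S["side"]
for u,v in((340,275),(396,275),(367,251),(367,300)): print((u,v),ray(c,u,v,100)[:2].round(0))
w=cap("wrist")
for u,v in((105,190),(281,190),(66,40),(90,260),(521,90)): print("w",(u,v),ray(w,u,v,100)[:2].round(0))
for u,v in((189,192),(207,192),(191,282),(214,282)): print("pad",(u,v),ray(w,u,v,58)[:2].round(0))
for u,v in((330,290),(330,315),(110,285),(110,310)): print("han",(u,v),ray(w,u,v,167)[:2].round(0))
for u,v in((432,225),(522,280),(337,290)): print("rim",(u,v),ray(w,u,v,180)[:2].round(0))
big=c["img"][120:390,190:460]; cv2.imwrite("pics/sidecrop.png",cv2.cvtColor(cv2.resize(big,None,fx=2.2,fy=2.2,interpolation=cv2.INTER_CUBIC),cv2.COLOR_RGB2BGR))
E
```

```text
scene [465, 0, 18, 6, 45] [475.   2.] z118 [-850.  214.] z18 [-1063.   189.] z58 [-978.  199.]
scene [0, 14, 27, 42, 728] [10. 34.] z118 [  286. -1342.] z18 [  188. -1526.] z58 [  227. -1453.]
scene [507, 99, 10, 15, 37] [512. 108.] z118 [-205.  506.] z18 [-352.  511.] z58 [-293.  509.]
scene [479, 115, 60, 25, 354] [507. 125.] z118 [-111.  513.] z18 [-249.  518.] z58 [-194.  516.]
scene [195, 139, 13, 10, 105] [201. 143.] z118 [ 434. -287.] z18 [ 352. -364.] z58 [ 385. -333.]
scene [124, 155, 24, 22, 385] [136. 165.] z118 [ 608. -401.] z18 [ 544. -489.] z58 [ 569. -454.]
scene [155, 155, 15, 11, 114] [162. 160.] z118 [ 552. -348.] z18 [ 482. -431.] z58 [ 510. -398.]
scene [332, 195, 15, 13, 158] [339. 201.] z118 [437. 187.] z18 [355. 159.] z58 [388. 170.]
scene [71, 240, 18, 17, 243] [ 80. 248.] z118 [ 911. -329.] z18 [ 878. -409.] z58 [ 891. -377.]
scene [90, 251, 19, 17, 256] [ 99. 259.] z118 [ 911. -260.] z18 [ 878. -334.] z58 [ 891. -305.]
scene [52, 258, 20, 17, 261] [ 61. 266.] z118 [ 975. -328.] z18 [ 948. -409.] z58 [ 958. -377.]
scene [110, 262, 19, 18, 260] [119. 270.] z11
[... 1822 characters left out ...]
, 351, 35, 36, 318] [385. 372.] z118 [ 548. -458.] z18 [ 586. -435.] z58 [ 571. -444.]
side [330, 377, 23, 23, 412] [341. 388.] z118 [ 454. -451.] z18 [ 481. -426.] z58 [ 470. -436.]
(340, 275) [ 582. -222.]
(396, 275) [ 701. -273.]
(367, 251) [ 675. -188.]
(367, 300) [ 606. -302.]
w (105, 190) [415.  15.]
w (281, 190) [553.  15.]
w (66, 40) [401. 123.]
w (90, 260) [396. -44.]
w (521, 90) [728.  89.]
pad (189, 192) [471.   4.]
pad (207, 192) [487.   4.]
pad (191, 282) [467. -84.]
pad (214, 282) [489. -84.]
han (330, 290) [585. -37.]
han (330, 315) [585. -56.]
han (110, 285) [442. -34.]
han (110, 310) [440. -52.]
rim (432, 225) [640.  11.]
rim (522, 280) [698. -24.]
rim (337, 290) [587. -31.]
```

View pics/sidecrop.png

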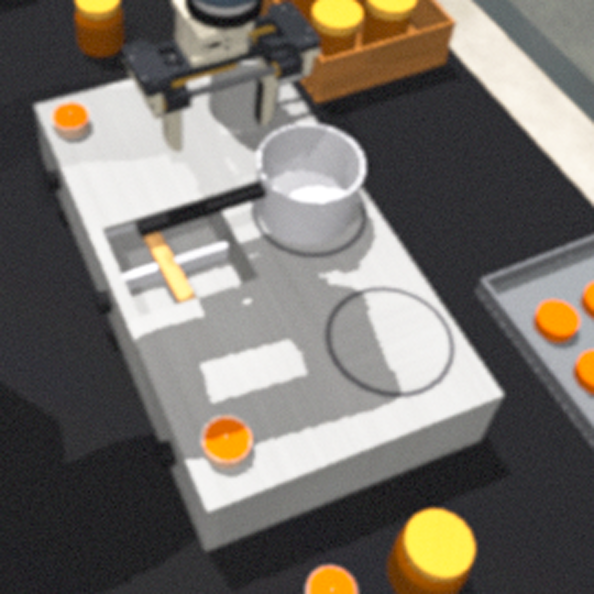

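The side crop shows the target ring with extremes at about crop (328..453, 288..395). The pan stands on its own mark with the handle over the opening, and the paddle is at crop (150,235)-(190,300). Next I'll fit the ring and the pan rim as circles.

```bash
cat > ring.py <<'E'
from h import *
from scipy.optimize import least_squares
def circ(c,z,c0,r,kind,tol=15):
    g=cv2.cvtColor(c["img"],cv2.COLOR_RGB2GRAY)
    k=np.ones((7,7)); m=cv2.morphologyEx(g,cv2.MORPH_BLACKHAT if kind=="d" else cv2.MORPH_TOPHAT,k)>18
    vs,us=np.nonzero(m); P=np.array([ray(c,u,v,z)[:2] for u,v in zip(us,vs)])
    d=np.hypot(*(P-c0).T); P=P[abs(d-r)<tol]
    f=least_squares(lambda q:np.hypot(*(P-q[:2]).T)-q[2],[*c0,r],loss="soft_l1",f_scale=2)
    e=abs(f.fun); a=np.degrees(np.arctan2(*(P-f.x[:2]).T[::-1]))
    return f.x.round(1),len(P),np.histogram(a[e<4],8,(-180,180))[0],np.median(e).round(1)
E
python3 - <<'E'
from ring import *
for n in("scene","side"):
    c=cap(n); print(n,circ(c,100,(645,-242),67,"d")); print(" rim",circ(c,180,(650,-50),59,"l"))
    print(" mark1",circ(c,100,(650,-50),67,"d",8))
w=cap("wrist"); print(circ(w,180,(648,-50),59,"l"))
E
```

```text
scene (array([ 642.3, -245.4,   64.9]), 301, array([31, 35, 36, 34, 38, 41, 34, 30]), np.float64(2.0))
 rim (array([642.7, -50.6,  58.7]), 319, array([10,  3, 28, 38, 39, 35, 17, 27]), np.float64(3.1))
 mark1 (array([648.4, -54. ,  64.5]), 177, array([ 2,  2, 31, 37, 30, 19, 21, 11]), np.float64(1.5))
side (array([ 640.3, -243.6,   64.9]), 533, array([69, 71, 67, 59, 53, 55, 56, 66]), np.float64(2.2))
 rim (array([642.4, -46.2,  57.1]), 352, array([28, 16, 44, 38, 29, 34, 39, 22]), np.float64(2.4))
 mark1 (array([646.5, -51.3,  66.6]), 296, array([43, 56, 51, 23,  4,  0, 25, 24]), np.float64(2.6))
(array([644.8, -50.5,  59.7]), 2257, array([105, 286,   0,  96, 198, 373, 322, 368]), np.float64(1.5))
```

{"name": "apply_moves", "arguments": {"deltas": [0.1,-1.0,1.0,0,8,0.1,-2,2,0,16,0.1,-3,3,0,24,0.1,-4,4,0,32,0.1,-5,5,0,40,0.1,-6,6,0,48,0.1,-7,7,0,56,0.1,-8,8,0,64,0.1,-9,9,0,72,0.1,-10,9.4,0,80,0.1,-10.8,9.4,0,88,0.1,-10.8,9.4,0,90], "squeeze": 12}}

```text
t: 1.65
ee_pos: [644.1, -109.2, 237.2]
eef_rot: [3.141, -0.009, -0.001]
contact_force: [-0.3, -0.2, 0.8]
opening: 41.9
```

```bash
python3 - <<'E'
from h import *
s=ctrl.observe(); print(s["t"],s["ee_pos"],s["opening"],s["contact_force"]);print(np.round(R.from_rotvec(s["eef_rot"]).as_matrix(),3))
w=cap("wrist","w1.png")
E
```

```text
1.65 [ 644.06357274 -109.1934093   237.16984899] 41.94932336340414 [-0.29149399 -0.24883707  0.83728469]
[[ 1.    -0.006 -0.001]
 [-0.006 -1.    -0.   ]
 [-0.001  0.    -1.   ]]
```

View pics/w1.png

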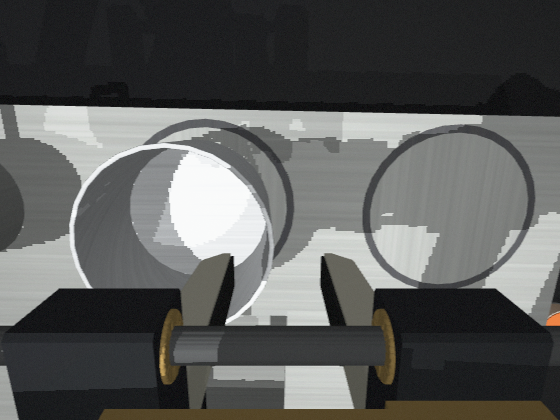

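The wrist view (right = -y) shows the pan rim's right edge at u≈273, between the fingertips at 233 and 322. The target ring is centred at about (449,205).

```bash
python3 - <<'E'
from ring import *
w=cap("wrist"); print("rim",circ(w,180,(644,-50),59,"l",8)); print("tgt",circ(w,100,(641,-244),67,"d",10))
print(ray(w,273,240,180))
E
```

```text
rim (array([643.1, -47.7,  58.6]), 2058, array([131, 283, 160, 328, 413, 407, 205,  39]), np.float64(0.8))
tgt (array([ 640.6, -245.5,   65.1]), 2880, array([261, 442, 361, 266, 362, 475, 408, 279]), np.float64(1.5))
[ 646.23160966 -106.7530378   180.        ]
```

{"name": "apply_moves", "arguments": {"deltas": [0.1,0,-0.2,2.5,0,0.1,0,-0.3,5,0,0.1,0,-0.3,7,0,0.1,0,-0.3,7.7,0,0.1,0,-0.3,7.7,0,0.5,0,-0.3,7.7,0,1,0,-0.3,7.7,0,1,0,-0.3,7.7,0,1,0,-0.3,7.7,0,1,0,-0.3,7.7,0,1,0,-0.3,7.7,0,1,0,-0.3,7.7,0], "squeeze": 12}}

```text
t: 2.95
ee_pos: [644.1, -104.9, 160.7]
eef_rot: [-3.141, 0.001, -0.0]
contact_force: [-0.4, 2.0, 1.7]
opening: 4.3
```

{"name": "apply_moves", "arguments": {"deltas": [1,0,0.4,0,0,1,0,1.2,0,0,1,0,2.2,0,0,1,0,3.2,0,0,1,0,4.2,0,0,1,0,5.2,0,0,1,0,6.2,0,0,1,-0.1,7.2,0,0,1,-0.1,8.2,0,0,1,-0.1,9.2,0,0,1,-0.1,9.8,0,0,1,-0.1,9.8,0,0]}}

```text
t: 4.15
ee_pos: [643.0, -204.8, 160.8]
eef_rot: [3.14, -0.003, 0.001]
contact_force: [-0.8, -0.7, 3.7]
opening: 4.3
```

{"name": "apply_moves", "arguments": {"deltas": [1,0,0.4,0,0,1,0,1.2,0,0,1,0,2.2,0,0,1,0,3.2,0,0,1,0,4.2,0,0,1,0,5.2,0,0,1,0,6.2,0,0,1,-0.1,7.2,0,0,1,-0.1,8.2,0,0,1,-0.1,9.2,0,0,1,-0.1,9.7,0,0,1,-0.1,9.7,0,0]}}

```text
t: 5.35
ee_pos: [641.6, -303.7, 160.9]
eef_rot: [3.139, -0.004, 0.001]
contact_force: [-0.0, -0.7, 3.0]
opening: 4.3
```

```bash
python3 - <<'E'
from ring import *
print(ctrl.observe()["ee_pos"])
for n in("scene","side"):
    c=cap(n,n+"2.png"); print(n,circ(c,180,(641,-244),59,"l"))
E
```

```text
[ 641.61354923 -303.68923905  160.9421585 ]
scene (array([ 640.6, -248.6,   58.7]), 300, array([11, 10,  8, 31, 40, 25, 22, 20]), np.float64(3.6))
side (array([ 640.1, -246.1,   59.1]), 363, array([29,  0, 17, 17,  9, 13, 15, 49]), np.float64(6.5))
```

View pics/side2.png

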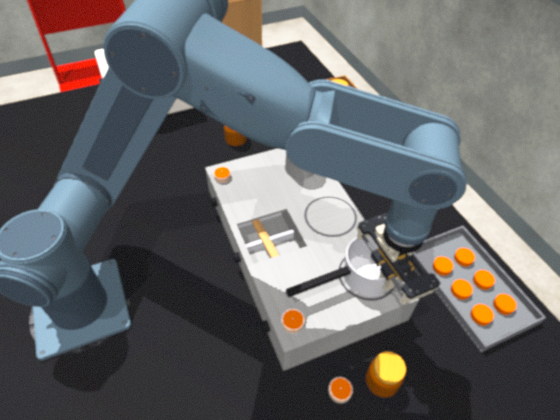

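The pan is on the target ring (side view about (368,270)) and the handle is clear of the opening. Next I release and rise.

{"name": "apply_moves", "arguments": {"deltas": [0.3,0,0,0,0,0.3,0,0,0,0,0.2,0,0,0,0,0.2,0,0,-0.5,0,0.2,0,0,-2.5,0,0.2,0,0,-5,0,0.2,0,0,-9,0,0.2,0,0,-12,0,0.2,0,0,-12,0]}}

```text
t: 6.35
ee_pos: [643.6, -303.9, 288.0]
eef_rot: [3.132, -0.003, 0.015]
contact_force: [0.3, 0.8, 0.3]
opening: 37.0
```

```bash
python3 - <<'E'
from ring import *
print(ctrl.observe()["ee_pos"])
w=cap("wrist"); print("rim",circ(w,180,(641,-246),59,"l",10)); print("mark1",circ(w,100,(647,-52),66,"d",10)); 
for n in("scene","side"):
    c=cap(n); print(n,circ(c,180,(641,-246),59,"l"),circ(c,100,(647,-52),66,"d",10))
E
```

```text
[ 643.5766797  -303.9007779   288.03766371]
rim (array([ 641.7, -248.1,   59.1]), 1506, array([ 99, 199, 182, 115, 353, 143, 187,  72]), np.float64(1.2))
mark1 (array([646. , -53.5,  65.3]), 1582, array([345, 342, 448, 346,   0,   0,   0, 101]), np.float64(1.7))
scene (array([ 639.5, -248.4,   58.2]), 187, array([22,  7, 10, 19, 11, 17, 26, 17]), np.float64(2.9)) (array([647.2, -55.5,  65. ]), 322, array([37, 33, 44, 38, 44, 40, 44, 38]), np.float64(1.8))
side (array([ 639.8, -246.9,   59.3]), 334, array([27,  3, 31, 31, 27, 22, 35, 31]), np.float64(2.8)) (array([645.5, -53.9,  64.7]), 451, array([50, 50, 50, 45, 38, 38, 44, 49]), np.float64(2.4))
```

{"name": "apply_moves", "arguments": {"deltas": [0.0,-1,-2,0,-8,0,-2.5,-4,0,-16,0,-4,-6,0,-24,0,-5.5,-8,0,-32,0,-7,-10,0,-40,0,-8.5,-12,0,-48,0,-10,-14,0,-56,0,-11.5,-16,0,-64,0,-13,-18,0,-72,0,-14.5,-20,0,-80,0,-16.5,-21.9,1,-88,0,-16.5,-21.9,4,-90]}}

```text
t: 7.7
ee_pos: [475.6, -81.4, 240.5]
eef_rot: [2.214, 2.223, -0.002]
contact_force: [0.9, -0.3, 0.1]
opening: 46.3
```

```bash
python3 - <<'E'
from h import *
s=ctrl.observe(); print(s["t"],s["ee_pos"],s["opening"],s["contact_force"]);print(np.round(R.from_rotvec(s["eef_rot"]).as_matrix(),3))
w=cap("wrist","w3.png"); m=cv2.inRange(cv2.cvtColor(w["img"],cv2.COLOR_RGB2HSV),(8,90,60),(25,255,255)); m[380:]=0
n,l,st,ce=cv2.connectedComponentsWithStats(m)
for i in range(1,n):
    if st[i,4]>300:
        p=np.argwhere(l==i)[:,::-1].astype(np.float32); b=cv2.boxPoints(cv2.minAreaRect(p)); print(st[i].tolist(),[ray(w,*q,58)[:2].round(1).tolist() for q in b])
c=cap("side","side3.png"); m=cv2.inRange(cv2.cvtColor(c["img"],cv2.COLOR_RGB2HSV),(8,90,60),(25,255,255))
n,l,st,ce=cv2.connectedComponentsWithStats(m[200:270,240:290])
for i in range(1,n):
    if st[i,4]>60:
        p=np.argwhere(l==i)[:,::-1].astype(np.float32)+np.float32([240,200]); b=cv2.boxPoints(cv2.minAreaRect(p)); print("side",[ray(c,*q,58)[:2].round(1).tolist() for q in b])
E
```

```text
7.7 [475.56192421 -81.38003163 240.50000874] 46.316614823560585 [ 0.8958635  -0.31217213  0.10778803]
[[-0.004  1.     0.002]
 [ 1.     0.004 -0.003]
 [-0.003  0.002 -1.   ]]
[266, 80, 24, 128, 2721] [[466.6, 17.3], [485.2, 17.7], [488.6, -92.7], [468.2, -93.1]]
[147, 309, 26, 71, 939] [[337.0, -280.2], [351.3, -196.6], [373.6, -198.9], [360.6, -282.8]]
[382, 309, 26, 71, 956] [[580.3, -198.2], [602.6, -195.8], [617.6, -279.6], [594.0, -282.3]]
side [[461.7, 39.8], [485.2, 44.8], [486.1, -81.3], [464.1, -85.1]]
```

View pics/w3.png

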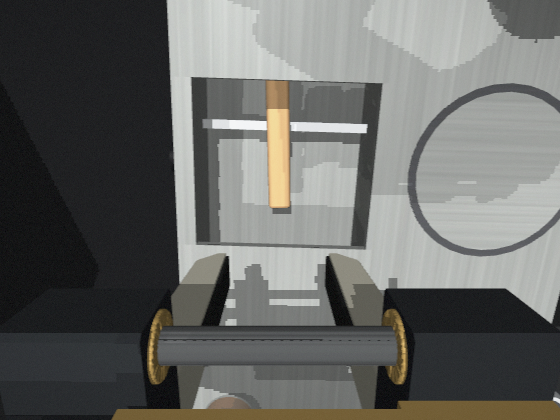

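The butt is at about (478,-93) and the opening is free, with the fingers lined up. Next I descend and grip.

{"name": "apply_moves", "arguments": {"deltas": [0,0.1,0.2,3,0,0,0.1,0.25,6,0,0,0.1,0.25,9,0,0,0.1,0.25,12,0,0,0.1,0.25,14.5,0,0,0.1,0.25,16.5,0,0,0.1,0.25,18,0,0,0.1,0.25,18.4,0,0,0.1,0.25,18.4,0], "squeeze": 8}}

```text
t: 8.7
ee_pos: [474.4, -80.7, 51.2]
eef_rot: [-2.218, -2.213, 0.01]
contact_force: [-0.8, -0.4, 0.2]
opening: 46.3
```

{"name": "apply_moves", "arguments": {"deltas": [1,0,0,0,0,1,0,0,0,0,1,0,0,0,0,1,0,0,0,0,1,0,0,0,0,1,0,0,0,0,1,0,0,0,0], "squeeze": 8}}

```text
t: 9.4
ee_pos: [474.7, -80.9, 51.4]
eef_rot: [-2.219, -2.214, 0.01]
contact_force: [0.8, -1.1, 1.4]
opening: 19.7
```

{"name": "apply_moves", "arguments": {"deltas": [1,0,0,-0.5,0,1,0,0,-1.2,0,1,0,0,-2,0,1,0,0,-2.8,0,1,0,0,-3.6,0,1,0,0,-4.4,0,1,0,0,-5.2,0,1,0,0,-6,0,1,0,0,-6.8,0,1,0,0,-7.2,0,1,0,0,-7.2,0,1,0,0,-7.2,0]}}

```text
t: 10.6
ee_pos: [475.4, -81.0, 123.4]
eef_rot: [-2.219, -2.214, 0.01]
contact_force: [0.4, 0.1, 0.1]
opening: 20.1
```

```bash
python3 - <<'E'
from h import *
w=cap("wrist","w4.png");c=cap("side")
b=cv2.cvtColor(cv2.resize(c["img"][170:310,180:370],None,fx=2.94,fy=3,interpolation=cv2.INTER_CUBIC),cv2.COLOR_RGB2BGR)[:420]
a=cv2.imread("pics/w4.png"); cv2.imwrite("pics/m4.png",cv2.resize(np.hstack([a[:,100:460],b[:, :440]]),(800,420)))
E
```

```text
(no output)
```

View pics/m4.png

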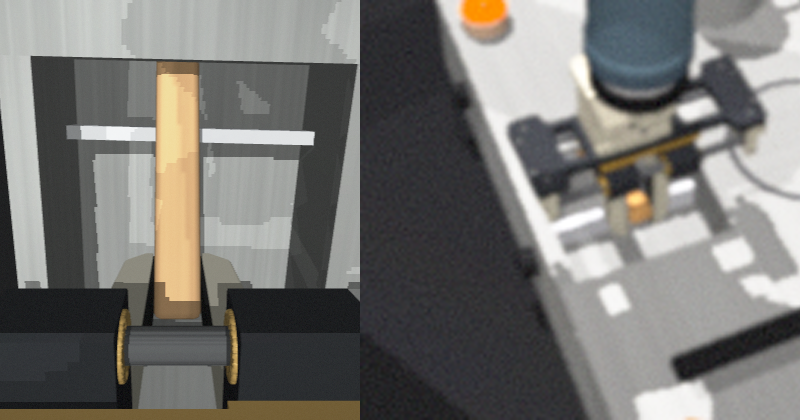

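The paddle is tilted: the handle top comes out at z≈127 at the butt and ≈81 at the cover edge, so a slope of about 23°, with the blade still low. Next I draw it out diagonally.

{"name": "apply_moves", "arguments": {"deltas": [1,-1,0,-0.9,0,1,-2,0,-1.8,0,1,-3,0,-2.7,0,1,-3.4,0,-3.6,0,1,-3.8,0,-4.5,0,1,-4.1,0,-5.4,0,1,-4.4,0,-6.2,0,1,-4.2,0,-7.2,0,1,-3.9,0,-8.4,0,1,-3.5,0,-9.6,0,1,-3.1,0,-10.8,0,1,-2.9,0,-11.7,0]}}

```text
t: 11.9
ee_pos: [476.6, -109.5, 241.6]
eef_rot: [-2.219, -2.215, 0.009]
contact_force: [-0.2, -0.5, -1.3]
opening: 20.0
```

```bash
python3 - <<'E'
from h import *
s=ctrl.observe();print(s["ee_pos"],s["contact_force"],s["opening"])
w=cap("wrist","w5.png");c=cap("side")
b=cv2.cvtColor(cv2.resize(c["img"][130:310,150:390],None,fx=2.333,fy=2.333,interpolation=cv2.INTER_CUBIC),cv2.COLOR_RGB2BGR)[:420]
a=cv2.imread("pics/w5.png"); cv2.imwrite("pics/m5.png",np.hstack([a[:,130:430],b[:, :500]]))
E
```

```text
[ 476.64794183 -109.49140189  241.6058346 ] [-0.20857104 -0.48700841 -1.27866653] 19.976257880997657
```

View pics/m5.png

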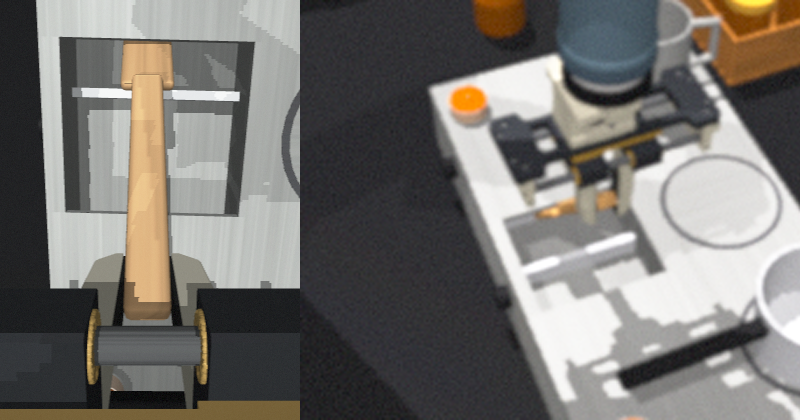

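The paddle now sits at a steep diagonal with its blade coming into the opening under the cover edge. I continue upward, moving over the opening's centre.

{"name": "apply_moves", "arguments": {"deltas": [1,0.5,0,-1.2,0,1,1,0,-2.4,0,1,1.6,0,-3.6,0,1,2.3,0,-4.8,0,1,3,0,-6,0,1,3.8,0,-7.2,0,1,4.6,0,-8.4,0,1,5.2,0,-9.6,0,1,5.6,0,-11,0,1,5.6,0,-12.4,0,1,5.6,0,-13.8,0,1,5.6,0,-15.2,0]}}

```text
t: 13.2
ee_pos: [478.2, -53.3, 395.0]
eef_rot: [-2.22, -2.217, 0.008]
contact_force: [-0.1, -0.1, -1.1]
opening: 19.7
```

{"name": "apply_moves", "arguments": {"deltas": [1,0,0,-1.5,0,1,0,0,-3,0,1,0,0,-4.5,0,1,0,0,-5.5,0,1,0,0,-6.5,0,1,0,0,-7,0,1,0,0,-7,0,1,0,0,-7,0,1,0,0,-7,0,1,0,0,-7,0], "squeeze": 15}}

```text
t: 14.2
ee_pos: [478.6, -53.3, 464.4]
eef_rot: [-2.219, -2.216, 0.009]
contact_force: [1.0, -0.7, -0.4]
opening: 19.7
```

```bash
python3 - <<'E'
from h import *
from ring import circ
s=ctrl.observe();print(s["ee_pos"],s["contact_force"],s["opening"],np.abs(s["joint_vel"]).max())
a=cap("scene","scene6.png");c=cap("side","side6.png")
print(circ(a,180,(640,-247),59,"l"),circ(c,180,(640,-247),59,"l"))
cv2.imwrite("pics/m6.png",np.hstack([cv2.imread("pics/scene6.png")[:,100:480],cv2.imread("pics/side6.png")[:,130:510]]))
E
```

```text
[478.5557308  -53.26640392 464.43264371] [ 1.01216706 -0.69494974 -0.39525898] 19.713560698979997 0.0035083948229304583
(array([ 640. , -247.7,   58. ]), 211, array([15, 16, 22, 24, 14, 32, 30,  4]), np.float64(2.5)) (array([ 637.9, -247.6,   58.8]), 264, array([ 1,  1, 48, 51, 54, 23,  1, 11]), np.float64(2.3))
```

View pics/m6.png

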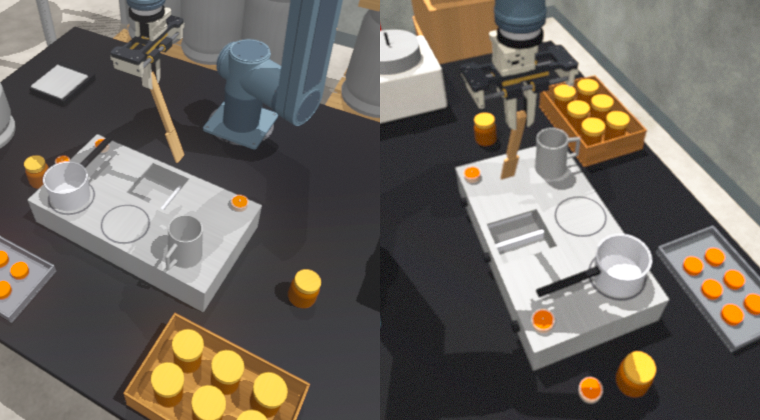

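The paddle hangs clear in the air below the gripper, and even if it hung vertically its lowest end would be at z≈224. The pan is on the ring, and the pitcher, jars and tealights look in place. One check for swinging, then I hand in.

```bash
python3 - <<'E'
from h import *
P=[]
for i in range(4):
    c=cap("scene"); m=cv2.inRange(cv2.cvtColor(c["img"],cv2.COLOR_RGB2HSV),(8,90,60),(25,255,255)); m[:,:240]=0;m[:,300:]=0;m[:60]=0;m[170:]=0
    P.append(np.argwhere(m).mean(0).round(2).tolist())
print(P)
if np.ptp(np.array(P),axis=0).max()<0.6: print(ctrl.close_job(),"handed in")
E
```

```text
[[118.58, 267.49], [118.51, 267.47], [118.67, 267.51], [118.57, 267.47]]
the job is handed in; nothing more can be done
None handed in
```

The job is done and handed in at about 15 s of the 64 s allowed; no verdict was given.

**Saucepan:** I pinched its wall on the −y side, slid it about 199 mm to the right and let go. The camera fits put it at about (640, −247.5) against the ring mark at about (641, −245), so about 3 mm off centre (limit 22 mm). The cameras disagreed with each other by 2–4 mm. I never lifted the arm while gripping the pan.

**Paddle:** I gripped the handle about 12 mm from its end, lifted it so it tilted in the jaws, then drew it out diagonally.
- **Tilted through the opening:** my estimate was a handle end at about z 125 mm and a blade end at about 30 mm, worked out from a wrist picture rather than measured directly.
- **Final hold:** it is held by its handle end, pointing down at a slant, with the gripper at z 464 mm. Even hanging straight down, its lowest point would be about 224 mm, against the required 150 mm.
- **Steadiness:** it moved less than 0.2 px over four pictures, and the last pictures show it touching nothing but the gripper.

**Bystanders:** the pitcher, jars and tealights look unmoved in the last pictures. I did not measure their positions again.

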